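# Set the clamp screw on a pipe coupling to running clearance

## Robot

A 6-joint arm with a two-finger parallel gripper is mounted at the origin on a cart in front of the work surface, level with it; the furniture and walls round the work are solid. World frame = base frame: x ahead of the robot, y to its left, z up, the work surface at z = 0. Lengths are in mm, angles in degrees, forces in N, time in s.
With the tool pointing down it reaches from about 300 to 850 mm from the base axis. Payload 4.2 kg.
Tool frame: the origin (TCP) lies between the finger pads; the fingertips stand ahead of it and the grasp point (between the pads) lies 8 mm behind it (env.tip_reach is the x of the fingertips in the tool frame, in mm); x points along the fingers, y is the direction in which the jaws open and shut, and the axes are right-handed (so a half turn about x gives the same grasp; the last joint's range is limited). The gripper opens to 91 mm and grips with 3 to 60 N. Pads are 32 mm wide; open, the fingers measure 118 mm over their backs; the gripper's body (76 mm by 178 mm) begins 60 mm behind the grasp point.
Start: joints at [-77.407, 18.312, 89.639, -0, 72.044, -1.146], TCP at [136.57, -558.564, 191.476] pointing down, gripper open.
Joint ranges: [-177.97, 177.97], [-48.28, 115.42], [12.27, 149.76], [-77.06, 257.06], [2.81, 150.46], [-146.56, 146.56]. Speed limits (degrees/s): [147.25, 147.25, 180, 180, 180, 180].

## Interface

Orientations are given as [roll, pitch, yaw] about the fixed x, y, z axes, in that order (R = Rz(yaw) Ry(pitch) Rx(roll)).
In Python, from workcell import env, cams gives the robot as it stands.
- The arm moves only by the tool arm_command, never from a script. Its argument "deltas" is a list of rows, each a list of 3 entries, a list of its own where there are three numbers: the opening, from 0 (shut) to 1 (fully open), then the shift along the world's x, y, z in mm, then the turn about the world's z in rad. A call has 1 to 20 rows; each row is the pose to reach, as a shift and turn from the pose commanded when the call began; what a row does not reach only later rows make up. A row lasts 1/10 s, in which the tool goes at most 50 mm and 8.59 degrees, less where a joint would pass 70% of its speed; a pose out of reach is approached as far as the arm can. A call with a gripper value outside its range is refused whole. The fingers move at their own pace and stop on an object; "grip_force" is the grip in N (left out, the last holds). Time passes only in rows, so rows that repeat a pose let the fingers close. It gives the time, the measured TCP pose, the force and the opening at its end, in the units of the state.
- env.state(): the state, without advancing time (a new reading comes with each control period).
- cams.grab_frame(name): name is "side" or "top" or "wrist"; returns a dict with "img" (400x640x3 uint8, red, green, blue), "K" (3x3 intrinsics, pixels), "rvec" (rotation vector, rad) and "tvec" (3), from world to camera coordinates, as OpenCV has them. Camera axes: x right, y down, z forward; pixel columns grow to the right and rows downward; lengths in mm; the calibration is good to about 2 mm. A picture is of the moment at which its call begins. There is no depth.
- env.job_done(): hands the job in, once; it reports no verdict.
Trained networks look in a picture, given as the dict that the camera call returned (one of the last four; its "shot" number tells which), for a name from the list of things; names that differ only in an ending like _2 or _b are one class to them, and where a whole thing is asked for, a point or a joint stands for the part that bears it (a point fixed in the world has none). Each returns a list of dicts, best first, with "conf" (0 to 1); they miss things now and then, are a little off and sometimes report something else, mostly with a low value. They report only what shows in the picture. A call takes as long as a camera call.
- cams.silhouettes(picture, name): "region" (400x640 bool, what is visible of it) and "centre" ([column, row] in pixels, amid what is visible of it).
The state is a dict: "time_s": time; "qpos": joint angles; "qvel": joint speeds; "effort": joint torques, N m; "ee_pos": TCP position; "ee_rot": TCP orientation; "force": force on the tool from outside, world axes, zero at the start; "torque": the same for the moment, N m; "gripper_width": finger opening in mm.
Only numpy, scipy, OpenCV 4.12 (cv2) and the standard library are available. Lean on these libraries where they do the work, as an engineer would, in place of code of your own. Each camera call takes 0.05 s, during which the arm holds its last target.

## Task

Swing the blue arm of the bench clamp home against its stop, over the pipe coupling that stands in the nest, and turn the black thumbscrew knob clockwise until it seats and the pad bears on the coupling. Then back the knob off a quarter turn and finish while still gripping the knob at that setting: do not let go, the lock nut is tightened next. Leave the coupling standing in its nest and do not disturb the other things on the counter.

Things in the scene. Friction and masses are not known exactly. Their poses are not given: they have to be found in the camera images.
- swing_arm (a joint): angle of the clamp's blue swing arm about the vertical axis through pivot_top, rad: 0 = home against its stop, the knob straight above the coupling; grows counter-clockwise seen from above as the arm is swung open, up to 1.2 (starts 0.55 to 1.1). Swing it home clockwise. It stays where it is left: stiff pivot, 0.25 N m of friction.
- pivot_top (a point): point on the arm's pivot axis in the arm's top face, 91 mm above the counter; its x axis points along the arm, away from the knob (the knob's axis lies at -110 mm on it), z up. The arm is a level bar 24 mm wide and 18 mm high, 73 to 91 mm above the counter, clear of the coupling; a steel cap reaches 6 mm above it at the pivot.
- knob (a joint): angle of the black fluted thumbscrew knob relative to the arm, rad: 0 = seated (hard stop, pad bearing on the coupling), grows counter-clockwise seen from above as it is backed off, up to 3.6; starts between 2.3 and 3.3. Friction 0.06 N m; it stays where it is left. It drives the pad, 12 mm a turn; the knob itself keeps its height.
- knob_grip (a point): point on the knob's vertical axis at the height to grip, 118 mm above the counter; turns with the knob, z up. The knob is a cylinder 36 mm in diameter (38 over its ribs), from 102 to 130 mm above the counter, with a yellow index line on top; below it are a brass lock nut and the arm's top face at 91 mm. It may be gripped at any angle.
- pad_face (a point): centre of the underside of the orange pressure pad, a disc 34 mm in diameter on the screw below the arm's end; 54.5 mm above the counter when the screw is seated, higher by 1.91 mm per rad of the knob.
- clamp: the bench clamp, fixed to the counter: grey base plate 190 x 110 x 10 mm; origin at the centre of the plate's underside, x along the plate from the nest to the pivot post (the post at +65 mm on x, 28 mm thick), z up.
- nest (a point): centre of the nest's floor on the base plate, 10 mm above the counter: a steel ring 10 mm high, 44 mm inside, 55 mm outside, at -45 mm on the clamp's x axis.
- coupling: bronze-brown pipe coupling, an upright open tube 40 mm in diameter and 45 mm high, standing loose in the nest, its top 55 mm above the counter; origin at the centre of its underside, z up.
- nipple: bystander: brass threaded nipple 27 x 30 x 42 mm; origin at the centre of its underside.
- tape: bystander: roll of blue tape 98 mm in diameter, 36 mm high, stuck flat to the counter; origin at the centre of its underside.
- calculator: bystander: black pocket calculator 138 x 78 x 20 mm, stuck to the counter; origin at the centre of its underside.
- wrench: bystander: adjustable wrench 208 x 53 x 12 mm lying flat; origin at the centre of its underside.
- marker: bystander: red and white marker pen 129 x 17 x 19 mm; origin at the centre of its underside.

How it is judged (in metres and radians):
On the way, in this order (a step that is already met when the one before it is completed fails the run):
1. the swing arm is home against its stop (value of joint swing_arm below 0.07 rad), for 0.2 s.
2. the screw is seated: knob at its stop with the pad bearing on the coupling (value of joint swing_arm below 0.07 rad and value of joint knob below 0.1 rad and contact force between pad and coupling above 0.5 N), for 0.2 s.
At the end, for the whole second after the job is handed in: The arm is home (within 0.07 rad), the knob stands a quarter turn (1.57 rad, within 0.26) back from its seat and still, gripped by the fingers (over 1 N), the pad is clear of the coupling, and the coupling stands upright in its nest (within 8 mm of its centre) (value of joint swing_arm below 0.07 rad and value of joint knob between 1.311 and 1.831 rad and velocity of joint knob between -0.1 and 0.1 rad/s and contact force between the fingers and knob above 1 N and contact force between pad and coupling below 0.3 N and horizontal distance between coupling and nest below 0.008 m and angle between coupling's own z axis and vertical below 0.15 rad and height (world z) of coupling below 0.016 m); the arm keeps its last pose, push and grip.
It fails at once if the nipple, wrench or marker is disturbed (moved over 15 mm) (distance of any of nipple, wrench, marker from where it was at the start of the episode above 0.015 m).
It fails at once if the coupling is tipped or lifted out of its nest (angle between coupling's own z axis and vertical above 0.35 rad or height (world z) of coupling above 0.022 m).
It also fails if it takes over 64 s, if anything falls off the work surface, if the arm or the gripper's body presses on something with over 40 N, if the wrist force passes 120 N, or if a joint passes its speed limit or range.

## Working session

There is one attempt and no reset: what is moved stays moved. The work goes in short steps, Python scripts to look and compute and a tool call to move; the robot and the scene stay as the last step left them, time stands still between calls to the robot, and variables do not carry over. Pictures are saved under pics/ and viewed, and the job is handed in when it is done.

Besides the shell and the picture viewer there is one more tool, called after ">>>" in YAML: its name, and indented under it one key for each argument. arm_command: Moves the arm, as the interface text tells. Its arguments: {"type":"object","properties":{"deltas":{"type":"array","items":{"type":"array"}},"grip_force":{"type":"number"}},"required":["deltas"]}

```bash
ls; mkdir -p pics
cat > h.py <<'E'
import numpy as np, cv2
from workcell import env, cams
def save(f,n): cv2.imwrite('pics/'+n+'.png',f["img"][:,:,::-1])
def ray(f,uv,z):
    K=np.array(f["K"],float);R,_=cv2.Rodrigues(np.array(f["rvec"],float));t=np.array(f["tvec"],float).reshape(3)
    d=R.T@np.linalg.solve(K,np.array([uv[0],uv[1],1.]));c=-R.T@t
    return c+d*(z-c[2])/d[2]
def proj(f,P):
    return cv2.projectPoints(np.array(P,float).reshape(-1,3),np.array(f["rvec"],float),np.array(f["tvec"],float),np.array(f["K"],float),None)[0].reshape(-1,2)
E
python3 - <<'E'
from h import *
for n in ["top","side"]:
    f=cams.grab_frame(n);save(f,n+"0")
    for o,z in [("swing_arm",91),("knob",130),("clamp",0),("coupling",55),("nipple",20),("wrench",6),("marker",9),("tape",36),("calculator",20)]:
        r=cams.silhouettes(f,o)
        if r: print(n,o,round(r[0]["conf"],2),np.round(r[0]["centre"]),np.round(ray(f,r[0]["centre"],z)))
print(env.state(),env.tip_reach)
E
```

```text
pics
top swing_arm 0.93 [243. 222.] [453. 247.  91.]
top knob 0.15 [314. 238.] [411.  25. 130.]
top clamp 0.83 [239. 203.] [514. 281.   0.]
top coupling 0.69 [241. 205.] [508. 262.  55.]
top nipple 0.51 [245. 232.] [420. 257.  20.]
top wrench 0.57 [404. 238.] [ 409. -265.    6.]
top marker 0.69 [240. 177.] [601. 277.   9.]
top tape 0.96 [429. 204.] [ 518. -337.   36.]
top calculator 0.71 [316. 237.] [406.  23.  20.]
side swing_arm 0.94 [310. 245.] [455. 260.  91.]
side knob 0.57 [316. 245.] [420. 308. 130.]
side clamp 0.59 [292. 262.] [522. 228.   0.]
side coupling 0.38 [316. 244.] [465. 198.  55.]
side nipple 0.61 [326. 272.] [413. 258.  20.]
side wrench 0.57 [377. 187.] [ 417. -297.    6.]
side marker 0.79 [255. 262.] [606. 277.   9.]
side calculator 0.9 [356. 229.] [399.  34.  20.]
{'time_s': 1.0, 'qpos': array([-7.74051033e+01,  1.83104836e+01,  8.96389730e+01, -1.76449867e-03,
        7.20423613e+01, -1.14657645e+00]), 'qvel': array([ 0.04107378, -0.00341297,  0.02351107,  0.02457355,  0.0119551 ,
        0.06104199]), 'effort': array([ 1.16397809e-03, -4.12356555e+01, -2.32227087e+01,  7.29370234e-02,
        3.78296839e-02, -1.68422434e-05]), 'ee_pos': array([ 136.57636976, -558.57274012,  191.49032275]), 'ee_rot': array([ 77.25963282,  89.99164749, -88.9983501 ]), 'force': array([-0.00563894, -0.05184492, -0.48568136]), 'torque': array([0.0276225 , 0.03953139, 0.03052322]), 'gripper_width': 91.36893678764338} 11.0
```

Run:
```python
import cv2
for n,(x,y,w,h) in {"top0":(180,140,160,120),"side0":(230,190,160,120)}.items():
    i=cv2.imread(f'pics/{n}.png'); cv2.imwrite(f'pics/{n}c.png',cv2.resize(i[y:y+h,x:x+w],None,fx=5,fy=5,interpolation=cv2.INTER_CUBIC))
```

```text
(no output)
```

View pics/top0.png

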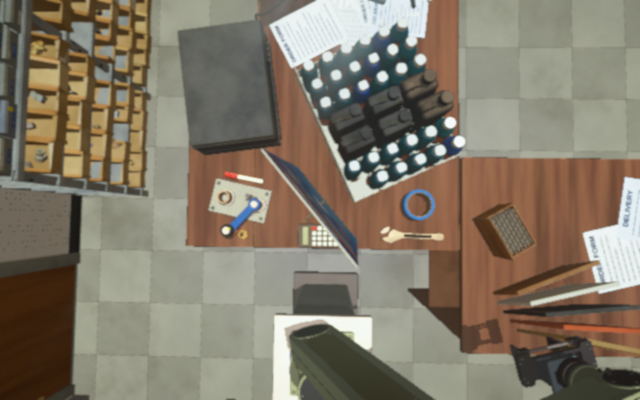

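View pics/top0c.png

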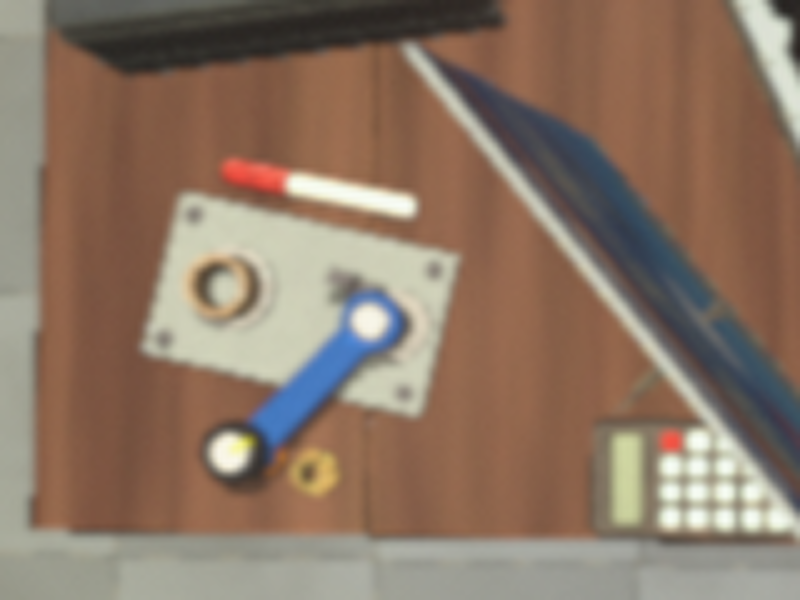

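View pics/side0c.png

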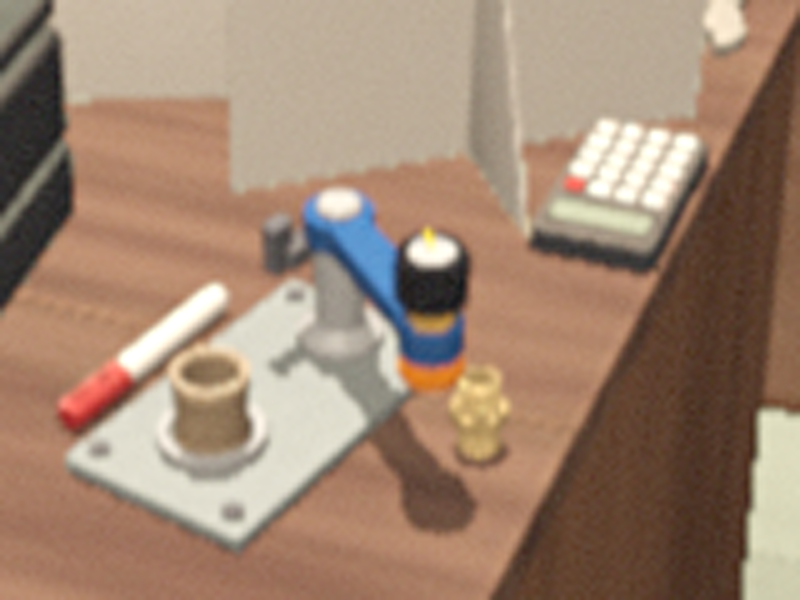

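View pics/side0.png

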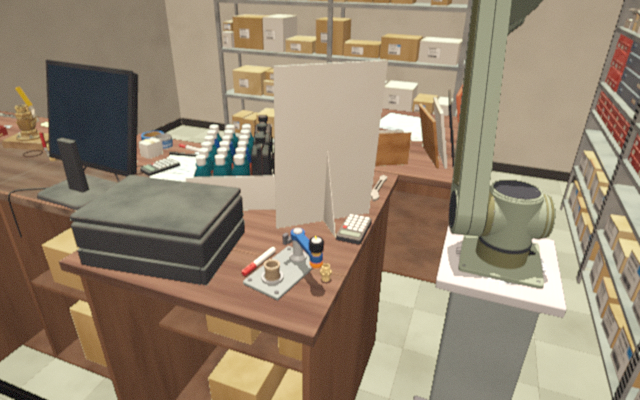

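```bash
python3 - <<'E'
from h import *
F={n:cams.grab_frame(n) for n in("top","side")}
for n,f in F.items():
    R,_=cv2.Rodrigues(np.array(f["rvec"],float)); print(n,"cam",np.round(-R.T@np.array(f["tvec"]).ravel()), np.round(f["K"],0).tolist())
t,s=F["top"],F["side"]
c=lambda x,y:(180+(x-2)/5,140+(y-2)/5)
d=lambda x,y:(230+(x-2)/5,190+(y-2)/5)
for nm,p,z in [("c1",(180,192),10),("c2",(460,255),10),("c3",(420,417),10),("c4",(142,350),10),("pivcap",(370,321),97),("knobtop",(230,453),130),("coupltop",(221,285),55),("nip",(314,471),42),("yellow",(243,443),130),
 ("marker1",(228,170),10),("marker2",(415,206),10)]:
    print(nm,np.round(ray(t,c(*p),z),1))
for nm,p,z in [("c1",(70,462),10),("c3",(238,548),10),("pivcap",(338,204),97),("knobtop",(434,252),130),("yellow",(429,236),130),("nip",(482,375),42),("couptop",(210,370),55)]:
    print('side',nm,np.round(ray(s,d(*p),z),1))
print("board side view base", [np.round(ray(s,p,0)) for p in [(277,227),(335,236),(388,175)]])
for z in (0,200,300,400): print(z,[np.round(ray(t,p,z)) for p in [(262,150),(357,265),(356,236),(300,165)]])
E
python3 - <<'E'
import cv2
i=cv2.imread('pics/side0.png')[40:250,240:410]; cv2.imwrite('pics/sb.png',cv2.resize(i,None,fx=3.5,fy=2.85,interpolation=cv2.INTER_CUBIC))
E
```

```text
top cam [ 471.  -19. 1249.] [[377.0, 0.0, 320.0], [0.0, 377.0, 202.0], [0.0, 0.0, 1.0]]
side cam [ 123. 1097.  697.] [[433.0, 0.0, 317.0], [0.0, 433.0, 196.0], [0.0, 0.0, 1.0]]
c1 [597.4 359.7  10. ]
c2 [557.7 172.4  10. ]
c3 [450.5 196.8  10. ]
c4 [492.2 382.4  10. ]
pivcap [510.4 213.6  97. ]
knobtop [429.5 289.1 130. ]
coupltop [533.6 318.1  55. ]
nip [415.5 258.8  42. ]
yellow [435.6 281.4 130. ]
marker1 [612.4 328.   10. ]
marker2 [589.8 202.9  10. ]
side c1 [592.3 360.9  10. ]
side c3 [487.5 387.4  10. ]
side pivcap [508.6 217.4  97. ]
side knobtop [428.3 288.1 130. ]
side yellow [435.5 276.  130. ]
side nip [412.9 258.1  42. ]
side couptop [533.1 321.   55. ]
board side view base [array([636.,  80.,   0.]), array([455.,  62.,   0.]), array([ 406., -426.,    0.])]
0 [array([694., 209.,   0.]), array([ 317., -112.,    0.]), array([ 412., -108.,    0.]), array([645.,  81.,   0.])]
200 [array([659., 172., 200.]), array([342., -97., 200.]), array([421., -94., 200.]), array([617.,  65., 200.])]
300 [array([641., 154., 300.]), array([354., -90., 300.]), array([426., -87., 300.]), array([603.,  57., 300.])]
400 [array([623., 136., 400.]), array([366., -82., 400.]), array([431., -79., 400.]), array([589.,  49., 400.])]
```

View pics/sb.png

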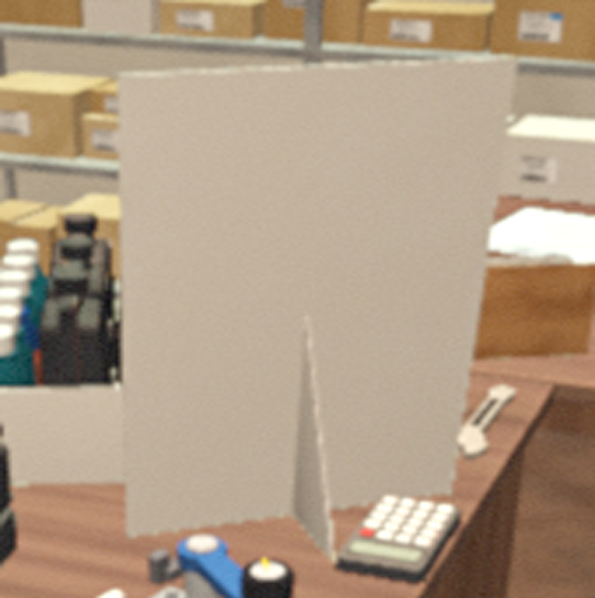

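Run:
```python
from h import *
from scipy.spatial.transform import Rotation as Ro
s=env.state(); R=Ro.from_euler('xyz',s["ee_rot"],degrees=True).as_matrix(); print(np.round(R,3))
y=R[:,1]; print("jaw yaw",np.degrees(np.arctan2(y[1],y[0])))
S=cams.grab_frame("side");T=cams.grab_frame("top")
print([np.round(ray(S,p,0)) for p in [(276.3,227),(369.1,212.6),(335,236.5)]])
# board heights
for b,u in [((276.3,227),(274,66)),((369.1,212.6),(387,61))]:
    P=ray(S,b,0)
    print(min(range(100,900,5),key=lambda z:abs(proj(S,[P[0],P[1],z])[0][1]-u[1])), )
for b,u in [((198,275),(200,233))]:
    P=ray(S,b,0); print(P,[ (z,proj(S,[P[0],P[1],z])[0]) for z in (60,80,100,120,140)])
w=cams.grab_frame("wrist"); save(w,"w0")
```

```text
[[-0.     0.238 -0.971]
 [-0.    -0.971 -0.238]
 [-1.     0.     0.   ]]
jaw yaw -76.25918374642576
[array([638.,  81.,   0.]), array([ 397., -113.,    0.]), array([454.,  64.,   0.])]
480
480
[721.60388896 368.9208929    0.        ] [(60, array([195.24847324, 255.76228041])), (80, array([194.29989158, 249.13012687])), (100, array([193.33492895, 242.38344326])), (120, array([192.35315733, 235.51923704])), (140, array([191.35413367, 228.53441047]))]
```

>>> arm_command:
  deltas:
    - [1, [-63, 256, 20], 1.57]
    - [1, [-63, 256, 20], 1.57]
    - [1, [-63, 256, 20], 1.57]
    - [1, [-63, 256, 20], 1.57]
    - [1, [-63, 256, 20], 1.57]
    - [1, [-63, 256, 20], 1.57]
    - [1, [-63, 256, 20], 1.57]
    - [1, [-63, 256, 20], 1.57]
    - [1, [-63, 256, 20], 1.57]
    - [1, [-63, 256, 20], 1.57]
    - [1, [-63, 256, 20], 1.57]
    - [1, [-63, 256, 20], 1.57]
  grip_force: 25

```text
time_s: 2.45
ee_pos: [73.6, -302.6, 211.6]
ee_rot: [13.5, 90.0, -62.8]
force: [-0.1, -1.1, 0.2]
gripper_width: 91.1
```

Run:
```python
from h import *
s=env.state(); print(s["time_s"],np.round(s["qpos"],1),np.round(s["ee_pos"],1))
p0=s["ee_pos"]; r=np.hypot(p0[0],p0[1]); a0=np.degrees(np.arctan2(p0[1],p0[0]));print(r,a0)
for a in np.arange(a0,34.5,8): print(np.round(r*np.cos(np.radians(a))-p0[0]),np.round(r*np.sin(np.radians(a))-p0[1]),round(np.radians(a-a0),2))
```

```text
2.45 [-78.5  -7.4 116.1   0.   71.3 -92.1] [  73.6 -302.6  211.6]
311.37546554402405 -76.33087944648231
0.0 0.0 0.0
41.0 13.0 0.14
81.0 32.0 0.28
117.0 56.0 0.42
149.0 85.0 0.56
177.0 118.0 0.7
200.0 155.0 0.84
218.0 194.0 0.98
231.0 236.0 1.12
237.0 279.0 1.26
237.0 322.0 1.4
231.0 366.0 1.54
220.0 407.0 1.68
202.0 447.0 1.82
```

>>> arm_command:
  deltas:
    - [1, [41, 13, 0], 0.14]
    - [1, [81, 32, 0], 0.28]
    - [1, [117, 56, 0], 0.42]
    - [1, [149, 85, 0], 0.56]
    - [1, [177, 118, 0], 0.7]
    - [1, [200, 155, 0], 0.84]
    - [1, [218, 194, 0], 0.98]
    - [1, [231, 236, 0], 1.12]
    - [1, [237, 279, 0], 1.26]
    - [1, [237, 322, 0], 1.4]
    - [1, [231, 366, 0], 1.54]
    - [1, [220, 407, 0], 1.68]
    - [1, [202, 447, 0], 1.82]
    - [1, [194, 462, 0], 1.87]
    - [1, [194, 462, 0], 1.87]

```text
time_s: 3.95
ee_pos: [266.7, 160.9, 211.6]
ee_rot: [61.7, 90.0, 92.8]
force: [-0.6, -0.8, -0.5]
gripper_width: 91.7
```

```bash
cat >> h.py <<'E'
from scipy.spatial.transform import Rotation as Ro
def st():
    s=env.state(); R=Ro.from_euler('xyz',s["ee_rot"],degrees=True).as_matrix(); y=R[:,1]
    print(round(s["time_s"],2),"q",np.round(s["qpos"],1),"p",np.round(s["ee_pos"],1),"yaw",round(np.degrees(np.arctan2(y[1],y[0])),1),"F",np.round(s["force"],1),"T",np.round(s["torque"],3),"w",round(s["gripper_width"],1)); return s
E
python3 -c "
from h import *
st()
T=cams.grab_frame('top');save(T,'t1');w=cams.grab_frame('wrist');save(w,'w1')
r=cams.silhouettes(w,'knob')
for q in r: print(q['conf'],q['centre'],ray(w,q['centre'],116))"
```

```text
3.95 q [ 29.   -7.4 116.    0.   71.3 -92.1] p [266.7 160.9 211.6] yaw 121.0 F [-0.6 -0.8 -0.5] T [ 0.083 -0.091  0.033] w 91.7
```

View pics/w1.png

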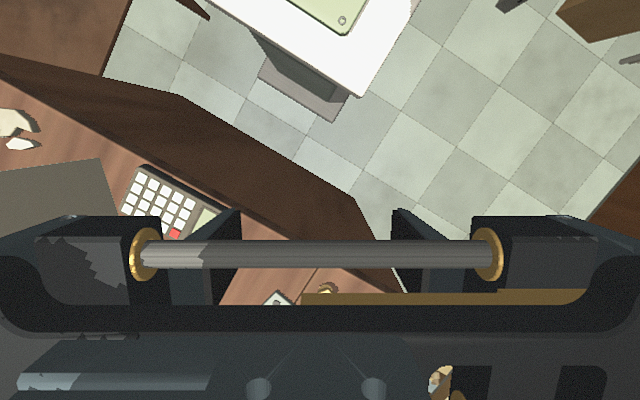

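>>> arm_command:
  deltas:
    - [1, [162, 128, -10], 0.77]
    - [1, [162, 128, -10], 0.77]
    - [1, [162, 128, -10], 0.77]
    - [1, [162, 128, -10], 0.77]
    - [1, [162, 128, -10], 0.77]
    - [1, [162, 128, -10], 0.77]
    - [1, [162, 128, -10], 0.77]
    - [1, [162, 128, -10], 0.77]

```text
time_s: 4.9
ee_pos: [429.1, 286.1, 201.8]
ee_rot: [141.1, 90.0, -144.2]
force: [-0.8, -0.2, 0.5]
gripper_width: 91.2
```

```bash
python3 -c "
from h import *
st()
w=cams.grab_frame('wrist');save(w,'w2');s=cams.grab_frame('side')
for f,n in ((w,'w'),(s,'s')):
  for q in cams.silhouettes(f,'knob'): print(n,q['conf'],q['centre'],ray(f,q['centre'],116))
print(proj(s,[429,288.6,130]),proj(w,[429,288.6,130]))
cv2.imwrite('pics/s2.png',cv2.resize(s['img'][120:300,220:400,::-1],None,fx=3.3,fy=3.3,interpolation=cv2.INTER_CUBIC))"
```

```text
4.9 q [  32.4   12.6   96.2   -0.    71.3 -132.3] p [429.1 286.1 201.8] yaw 164.7 F [-0.8 -0.2  0.5] T [ 0.112 -0.015  0.032] w 91.2
w 0.7 [319.4, 196.2] [425.73386315 287.96324795 116.        ]
s 0.54 [315.9, 241.7] [434.23501753 275.50431579 116.        ]
s 0.22 [290.2, 263.4] [455.96120554 378.61659822 116.        ]
s 0.2 [357.1, 228.6] [358.7019624  180.12010878 116.        ]
[[316.02969176 240.04800665]] [[316.36090543 201.25943416]]
```

View pics/w2.png

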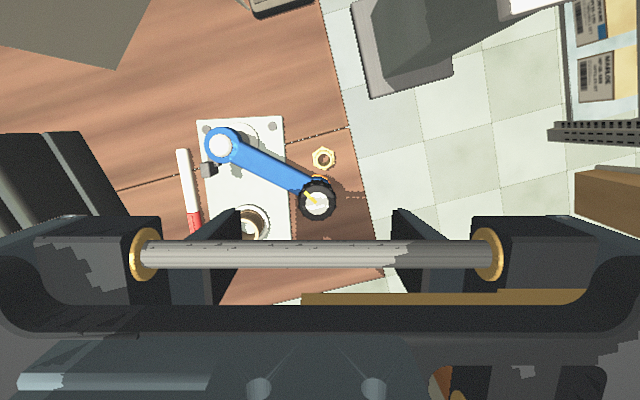

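View pics/s2.png

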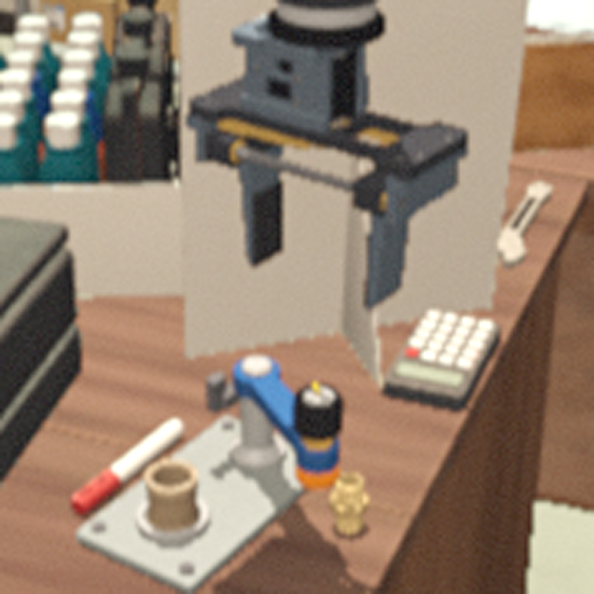

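>>> arm_command:
  deltas:
    - [1, [-0.5, 1, -45], 0]
    - [1, [-0.5, 1, -80], 0]
    - [1, [-0.5, 1, -91.5], 0]
    - [1, [-0.5, 1, -91.5], 0]
    - [1, [-0.5, 1, -91.5], 0]

```text
time_s: 5.6
ee_pos: [430.1, 289.1, 111.4]
ee_rot: [-41.6, 89.9, 33.4]
force: [0.2, 0.3, -0.3]
gripper_width: 91.4
```

```bash
python3 -c "
from h import *
st()
w=cams.grab_frame('wrist');save(w,'w3')"
```

```text
5.6 q [  32.6   17.   104.1    0.    58.8 -132.3] p [430.1 289.1 111.4] yaw 165.0 F [ 0.2  0.3 -0.3] T [ 0.1   -0.051 -0.021] w 91.4
```

View pics/w3.png

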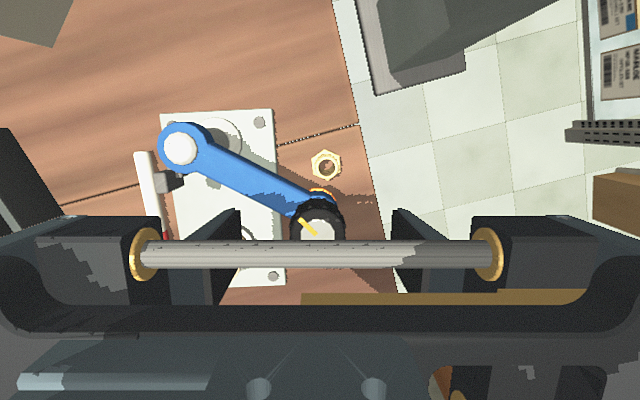

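>>> arm_command:
  deltas:
    - [0, [0, 0, 0], 0]
    - [0, [0, 0, 0], 0]
    - [0, [0, 0, 0], 0]
    - [0, [0, 0, 0], 0]
    - [0, [0, 0, 0], 0]
    - [0, [0, 0, 0], 0]
    - [0, [0, 0, 0], 0]
    - [0, [0, 0, 0], 0]
  grip_force: 25

```text
time_s: 6.45
ee_pos: [429.1, 288.4, 109.9]
ee_rot: [114.9, 90.0, -170.2]
force: [-0.2, 0.0, 0.8]
gripper_width: 30.0
```

```bash
python3 -c "
from h import *
s=st()
k=np.array([429.3,288.8]); P=np.array([509.8,215.1])
v=k-P; print(np.hypot(*v))
for a in range(0,64,4):
  c,n=np.cos(np.radians(-a)),np.sin(np.radians(-a)); d=np.array([[c,-n],[n,c]])@v-v
  print(a,np.round(d,1),round(-np.radians(a),3))"
```

```text
6.45 q [  32.6   17.1  104.2    0.    58.7 -132.3] p [429.1 288.4 109.9] yaw 165.0 F [-0.2  0.   0.8] T [ 0.14   0.012 -0.021] w 30.0
109.1418343257983
0 [0. 0.] -0.0
4 [5.3 5.4] -0.07
8 [11.  10.5] -0.14
12 [17.1 15.1] -0.209
16 [23.4 19.3] -0.279
20 [30.1 23.1] -0.349
24 [36.9 26.4] -0.419
28 [44.  29.2] -0.489
32 [51.3 31.5] -0.559
36 [58.7 33.2] -0.628
40 [66.2 34.5] -0.698
44 [73.8 35.2] -0.768
48 [81.4 35.4] -0.838
52 [89.  35.1] -0.908
56 [96.6 34.3] -0.977
60 [104.1  32.9] -1.047
```

>>> arm_command:
  deltas:
    - [0, [0, 0, 0], 0]
    - [0, [0, 0, 0], 0]

```text
time_s: 6.65
ee_pos: [429.1, 288.4, 110.0]
ee_rot: [86.6, 90.0, 161.6]
force: [-0.4, 0.5, 0.3]
gripper_width: 14.5
```

```bash
python3 -c "
from h import *
st()
w=cams.grab_frame('wrist');save(w,'w4');s=cams.grab_frame('side')
cv2.imwrite('pics/s4.png',cv2.resize(s['img'][170:290,250:370,::-1],None,fx=5,fy=5,interpolation=cv2.INTER_CUBIC))"
```

```text
6.65 q [  32.6   17.1  104.2    0.    58.7 -132.3] p [429.1 288.4 110. ] yaw 165.0 F [-0.4  0.5  0.3] T [ 0.107 -0.074 -0.009] w 14.5
```

View pics/w4.png

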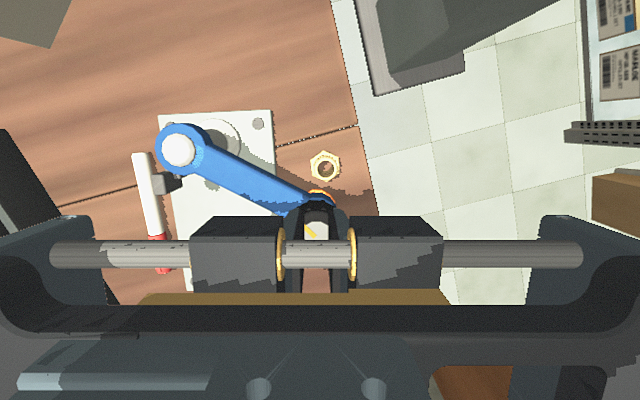

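View pics/s4.png

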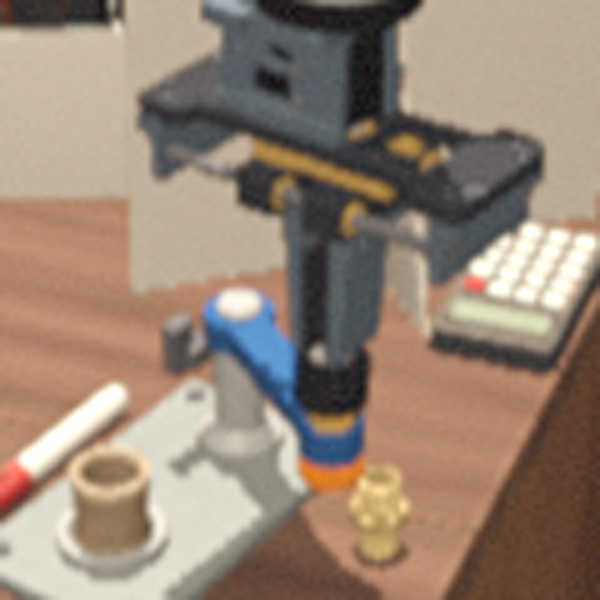

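```bash
python3 -c "
from h import *
s=st()
R=Ro.from_euler('xyz',s['ee_rot'],degrees=True).as_matrix(); p=s['ee_pos']
w=cams.grab_frame('wrist');S=cams.grab_frame('side');T=cams.grab_frame('top')
for f in (w,S,T):
  print(np.round(proj(f,[p,p+R@[11,0,0],p+R@[11,0,16],p+R@[11,0,-16],p+R@[11,7,16],[429,288.6,130],[429,288.6,102],[509.8,215,97]])).tolist())
Rw,_=cv2.Rodrigues(w['rvec']);print(-Rw.T@w['tvec'].ravel(),Rw[2])
save(T,'t4');cv2.imwrite('pics/t4c.png',cv2.resize(T['img'][160:260,180:300,::-1],None,fx=6,fy=6,interpolation=cv2.INTER_CUBIC))
cv2.imwrite('pics/w4c.png',cv2.resize(w['img'][150:320,220:420,::-1],None,fx=4,fy=3.5,interpolation=cv2.INTER_CUBIC))
"
```

```text
6.75 q [  32.6   17.1  104.2    0.    58.7 -132.3] p [429.1 288.4 110. ] yaw 165.0 F [ 0.1  0.8 -0.9] T [ 0.087 -0.089 -0.06 ] w 6.0
[[315.0, 224.0], [315.0, 219.0], [315.0, 240.0], [315.0, 198.0], [325.0, 240.0], [316.0, 235.0], [316.0, 220.0], [175.0, 149.0]]
[[316.0, 247.0], [316.0, 251.0], [312.0, 254.0], [320.0, 248.0], [314.0, 255.0], [316.0, 240.0], [316.0, 250.0], [297.0, 230.0]]
[[228.0, 230.0], [229.0, 230.0], [224.0, 229.0], [234.0, 231.0], [223.0, 231.0], [226.0, 230.0], [228.0, 230.0], [253.0, 204.0]]
[411.72678604 224.98164651 302.55722064] [ 0.06033367  0.22529037 -0.97242177]
```

View pics/w4c.png

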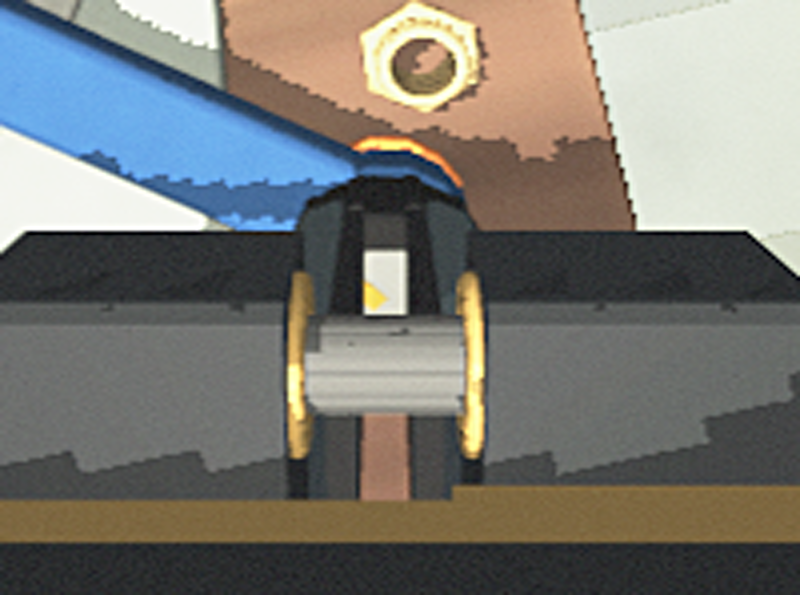

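View pics/t4c.png

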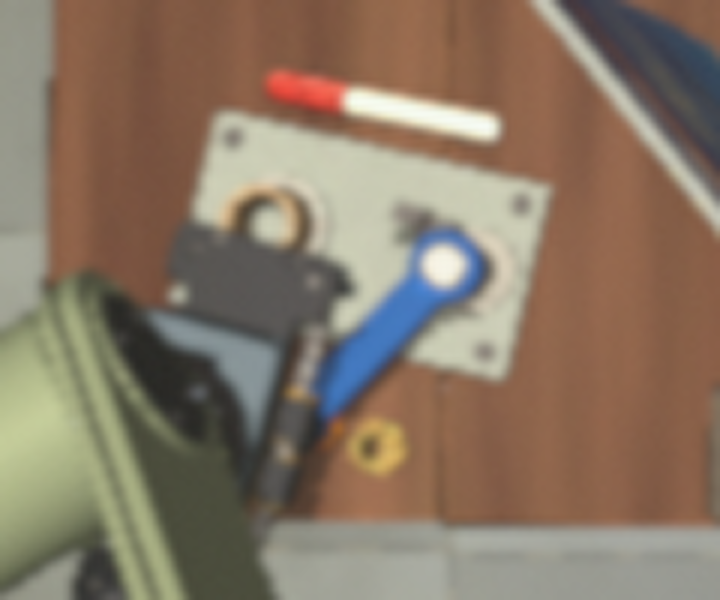

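```bash
python3 -c "
from h import *
s=st()
S=cams.grab_frame('side')
j=np.array([-.966,.259,0]);t=np.array([.259,.966,0])
for z in (180,190.8,200,210,220): print(z,np.round(proj(S,[np.array([429.1,286.1,z])+a*46*j+b*16*t for a in (1,-1) for b in (-1,1)]),1).tolist())
cv2.imwrite('pics/s5.png',cv2.resize(S['img'][210:270,285:345,::-1],None,fx=10,fy=10,interpolation=cv2.INTER_CUBIC))
"
```

```text
6.9 q [  32.6   17.1  104.2    0.    58.7 -132.3] p [429.1 288.4 110. ] yaw 165.0 F [-0.1  0.4 -1.4] T [ 0.122 -0.021 -0.015] w 0.7
180 [[336.9, 224.8], [329.0, 230.7], [305.1, 212.8], [296.8, 218.1]]
190.8 [[337.1, 220.7], [329.1, 226.6], [305.1, 208.8], [296.8, 214.2]]
200 [[337.2, 217.2], [329.2, 223.0], [305.1, 205.5], [296.7, 210.7]]
210 [[337.3, 213.4], [329.3, 219.1], [305.1, 201.8], [296.7, 207.0]]
220 [[337.5, 209.6], [329.4, 215.2], [305.0, 198.1], [296.6, 203.2]]
```

View pics/s5.png

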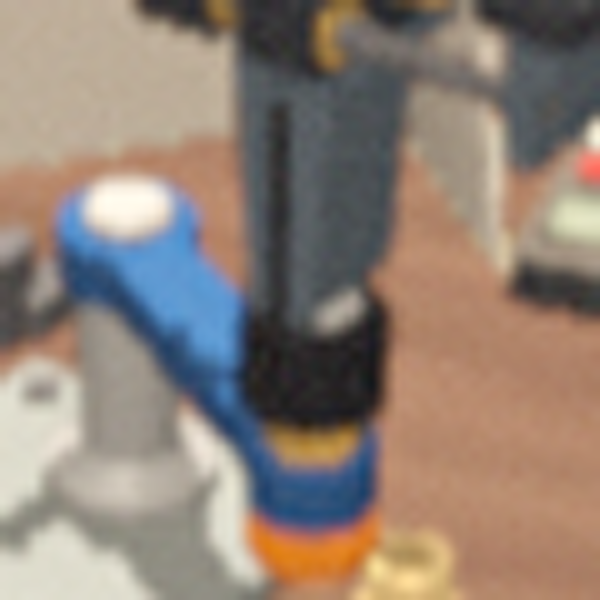

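>>> arm_command:
  deltas:
    - [1, [0, 0, 0], 0]
    - [1, [0, 0, 0], 0]
    - [1, [0, 0, 0], 0]
    - [1, [0, 0, 0], 0]
    - [1, [0, 0, 0], 0]
    - [1, [0, 0, 0], 0]
    - [1, [0, 0, 0], 0]
    - [1, [0, 0, 0], 0]

```text
time_s: 7.75
ee_pos: [429.1, 288.4, 110.0]
ee_rot: [67.6, 90.0, 142.6]
force: [0.8, -0.3, 0.1]
gripper_width: 61.7
```

```bash
python3 -c "
from h import *
s=st()
R=Ro.from_euler('xyz',s['ee_rot'],degrees=True).as_matrix(); p=s['ee_pos'];h=s['gripper_width']/2
S=cams.grab_frame('side');w=cams.grab_frame('wrist')
for nm,f,(x,y,k) in (('sA',S,(260,170,6)),('wA',w,(180,150,2.8))):
  im=np.ascontiguousarray(f['img'][:,:,::-1])
  im=cv2.resize(im[y:y+ (100 if k==6 else 200),x:x+(100 if k==6 else 280)],None,fx=k,fy=k,interpolation=cv2.INTER_CUBIC)
  for dx,c in ((11,(0,0,255)),(-17,(0,255,0))):
    for a in(-1,1):
      for b in (-1,1):
        u=proj(f,p+R@[dx,a*h,b*16])[0]; cv2.circle(im,(int((u[0]-x)*k),int((u[1]-y)*k)),4,c,-1)
  cv2.imwrite('pics/'+nm+'.png',im)
"
```

```text
7.75 q [  32.6   17.1  104.2    0.    58.7 -132.3] p [429.1 288.4 110. ] yaw 165.0 F [ 0.8 -0.3  0.1] T [ 0.12  -0.01  -0.002] w 61.7
```

View pics/sA.png

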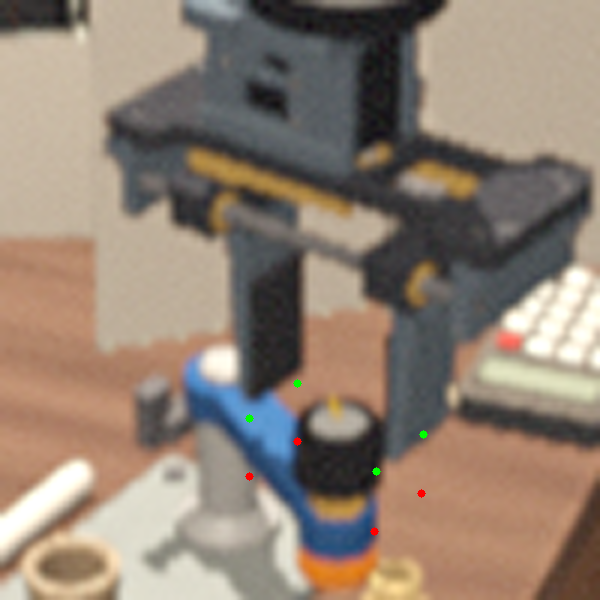

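View pics/wA.png

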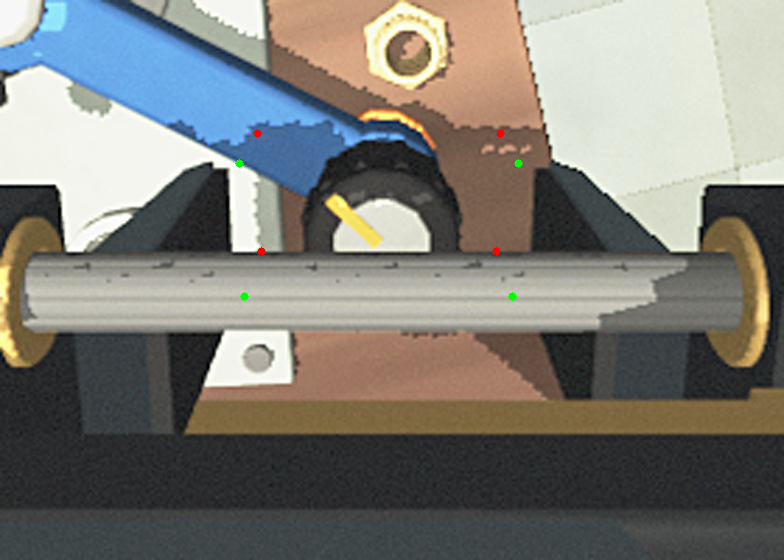

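```bash
python3 -c "
from h import *
s=st()
R=Ro.from_euler('xyz',s['ee_rot'],degrees=True).as_matrix(); p=s['ee_pos'];h=s['gripper_width']/2
S=cams.grab_frame('side');w=cams.grab_frame('wrist')
for dx in (-15,-20,-25,-30):
  print(dx,'side',np.round(proj(S,[p+R@[dx,a*h,b*16] for a in(-1,1) for b in (-1,1)]),1).tolist())
  print('   w',np.round(proj(w,[p+R@[dx,a*h,b*16] for a in(-1,1) for b in (-1,1)]),1).tolist())
print('meas side (301.7,235.5),(310,231.7); wrist',180+228/2.8,150+168/2.8,180+535/2.8)
"
```

```text
7.85 q [  32.6   17.1  104.2    0.    58.7 -132.3] p [429.1 288.5 110. ] yaw 165.0 F [-0.1  0.1  0.2] T [ 0.099 -0.038 -0.016] w 69.4
-15 side [[308.4, 234.1], [300.3, 239.9], [331.9, 243.7], [324.0, 249.9]]
   w [[259.9, 207.4], [262.1, 254.7], [370.8, 207.4], [368.6, 254.7]]
-20 side [[308.4, 232.4], [300.3, 238.1], [331.9, 241.9], [324.1, 248.1]]
   w [[258.4, 209.6], [260.7, 258.1], [372.3, 209.6], [370.0, 258.1]]
-25 side [[308.4, 230.7], [300.3, 236.4], [332.0, 240.1], [324.1, 246.3]]
   w [[256.8, 212.0], [259.2, 261.6], [373.8, 212.0], [371.5, 261.6]]
-30 side [[308.4, 228.9], [300.3, 234.6], [332.0, 238.4], [324.2, 244.4]]
   w [[255.1, 214.4], [257.7, 265.3], [375.5, 214.5], [373.0, 265.4]]
meas side (301.7,235.5),(310,231.7); wrist 261.42857142857144 210.0 371.07142857142856
```

>>> arm_command:
  deltas:
    - [1, [0, 0, -8], 0]
    - [1, [0, 0, -16], 0]
    - [1, [0, 0, -24], 0]
    - [1, [0, 0, -30], 0]
    - [1, [0, 0, -32], 0]
    - [1, [0, 0, -32], 0]

```text
time_s: 8.55
ee_pos: [428.9, 288.3, 77.5]
ee_rot: [134.1, 89.9, -151.0]
force: [-0.5, 0.9, -0.0]
gripper_width: 91.0
```

```bash
python3 -c "
from h import *
s=st()
S=cams.grab_frame('side')
cv2.imwrite('pics/sB.png',cv2.resize(S['img'][180:280,260:360,::-1],None,fx=6,fy=6,interpolation=cv2.INTER_CUBIC))
"
```

```text
8.55 q [  32.6   19.1  106.7    0.    54.3 -132.3] p [428.9 288.3  77.5] yaw 165.0 F [-0.5  0.9 -0. ] T [ 0.12  -0.08  -0.004] w 91.0
```

View pics/sB.png

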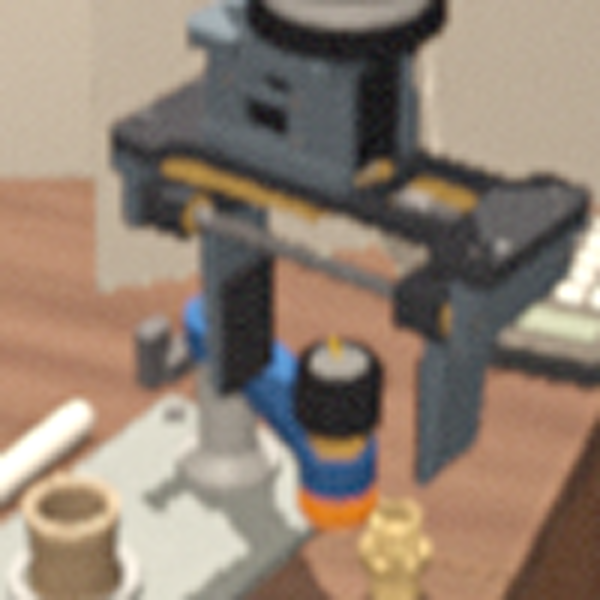

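>>> arm_command:
  deltas:
    - [0, [0, 0, 0], 0]
    - [0, [0, 0, 0], 0]
    - [0, [0, 0, 0], 0]
    - [0, [0, 0, 0], 0]
    - [0, [0, 0, 0], 0]
    - [0, [0, 0, 0], 0]
    - [0, [0, 0, 0], 0]
    - [0, [0, 0, 0], 0]
    - [0, [0, 0, 0], 0]
    - [0, [0, 0, 0], 0]

```text
time_s: 9.6
ee_pos: [429.0, 288.4, 78.0]
ee_rot: [99.8, 90.0, 174.7]
force: [-0.4, 0.5, 0.7]
gripper_width: 35.2
```

```bash
python3 -c "
from h import *
s=st()
S=cams.grab_frame('side')
cv2.imwrite('pics/sC.png',cv2.resize(S['img'][180:280,260:360,::-1],None,fx=6,fy=6,interpolation=cv2.INTER_CUBIC))
save(cams.grab_frame('wrist'),'wC')
"
```

```text
9.6 q [  32.6   19.   106.7    0.    54.3 -132.3] p [429.  288.4  78. ] yaw 165.0 F [-0.4  0.5  0.7] T [ 0.181  0.019 -0.004] w 35.2
```

View pics/sC.png

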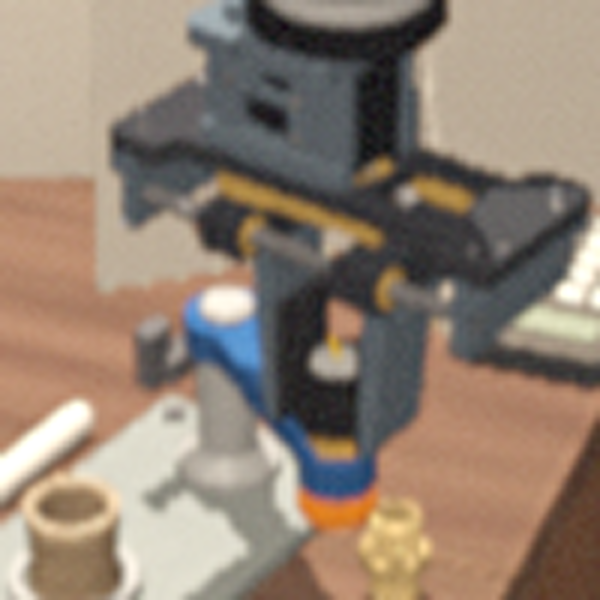

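View pics/wC.png

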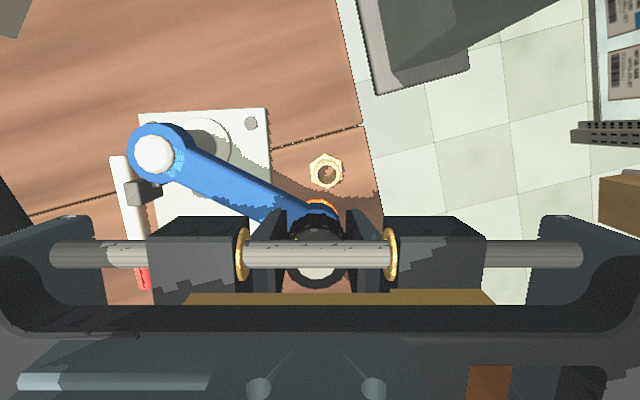

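>>> arm_command:
  deltas:
    - [0, [0, 0, 0], 0]
    - [0, [0, 0, 0], 0]
    - [0, [2.6, 2.7, 0], -0.035]
    - [0, [5.3, 5.4, 0], -0.07]
    - [0, [8.1, 8.0, 0], -0.105]
    - [0, [11.0, 10.5, 0], -0.14]
    - [0, [11.0, 10.5, 0], -0.14]

```text
time_s: 10.4
ee_pos: [439.8, 299.0, 78.0]
ee_rot: [118.2, 89.9, -174.9]
force: [-1.7, -0.2, 1.0]
gripper_width: 35.6
```

```bash
python3 -c "
from h import *
s=st()
S=cams.grab_frame('side')
cv2.imwrite('pics/sD.png',cv2.resize(S['img'][180:280,260:360,::-1],None,fx=6,fy=6,interpolation=cv2.INTER_CUBIC))
"
```

```text
10.4 q [  33.    20.2  104.7    0.    55.1 -124. ] p [439.8 299.   78. ] yaw 156.9 F [-1.7 -0.2  1. ] T [ 0.176  0.25  -0.03 ] w 35.6
```

View pics/sD.png

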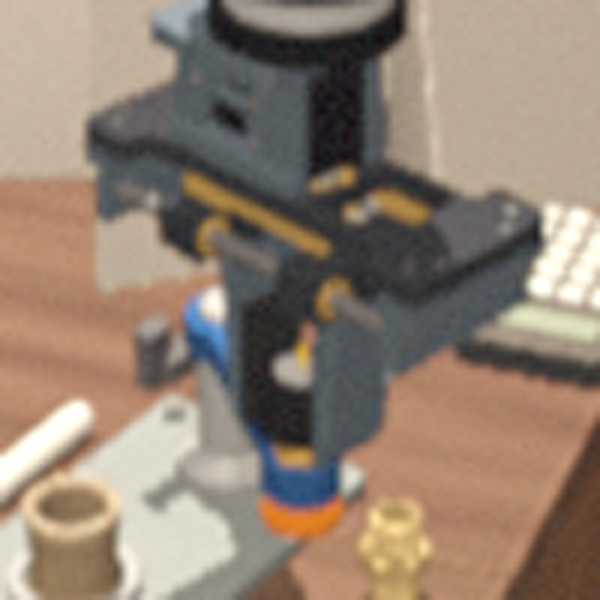

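>>> arm_command:
  deltas:
    - [0, [6.1, 4.6, 0], -0.07]
    - [0, [12.4, 8.8, 0], -0.14]
    - [0, [19.1, 12.6, 0], -0.209]
    - [0, [25.9, 15.9, 0], -0.279]
    - [0, [33, 18.7, 0], -0.349]
    - [0, [40.3, 21, 0], -0.419]
    - [0, [47.7, 22.7, 0], -0.489]
    - [0, [55.2, 24, 0], -0.558]
    - [0, [62.8, 24.7, 0], -0.628]
    - [0, [70.4, 24.9, 0], -0.698]
    - [0, [78, 24.6, 0], -0.768]
    - [0, [78, 24.6, 0], -0.768]

```text
time_s: 11.65
ee_pos: [519.0, 324.6, 78.0]
ee_rot: [33.3, 89.8, 56.3]
force: [0.7, 3.6, -0.5]
gripper_width: 35.3
```

```bash
python3 -c "
from h import *
s=st()
S=cams.grab_frame('side')
cv2.imwrite('pics/sE.png',cv2.resize(S['img'][180:280,240:340,::-1],None,fx=6,fy=6,interpolation=cv2.INTER_CUBIC))
"
```

```text
11.65 q [ 30.9  26.6  93.9   0.1  59.3 -82.1] p [519.  324.6  78. ] yaw 112.9 F [ 0.7  3.6 -0.5] T [ 0.751 -0.224 -0.099] w 35.3
```

View pics/sE.png

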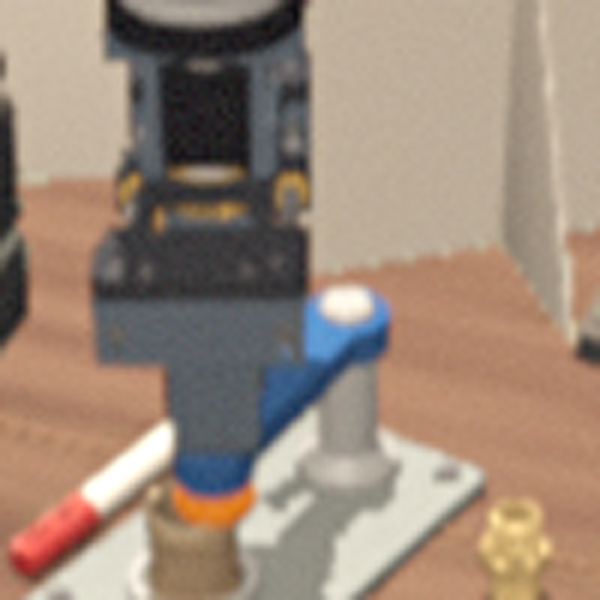

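>>> arm_command:
  deltas:
    - [0, [3.8, -0.3, 0], -0.035]
    - [0, [7.6, -0.8, 0], -0.07]
    - [0, [11.4, -1.4, 0], -0.105]
    - [0, [13.3, -1.8, 0], -0.122]
    - [0, [13.3, -1.8, 0], -0.122]

```text
time_s: 12.2
ee_pos: [531.4, 323.0, 78.0]
ee_rot: [58.5, 89.9, 74.5]
force: [-1.6, 5.3, -1.8]
gripper_width: 35.7
```

```bash
python3 -c "
from h import *
s=st()"
```

```text
12.2 q [ 30.2  27.4  92.5   0.1  60.  -75.9] p [531.4 323.   78. ] yaw 106.0 F [-1.6  5.3 -1.8] T [ 0.933 -0.058 -0.04 ] w 35.7
```

>>> arm_command:
  deltas:
    - [0, [1.9, -0.4, 0], -0.017]
    - [0, [3.7, -0.8, 0], -0.034]
    - [0, [3.7, -0.8, 0], -0.034]

```text
time_s: 12.5
ee_pos: [531.3, 323.0, 78.0]
ee_rot: [139.8, 89.6, 153.8]
force: [-9.5, 7.9, 3.3]
gripper_width: 35.2
```

```bash
python3 -c "
from h import *
s=st()"
```

```text
12.5 q [ 30.   27.5  92.2   0.4  60.5 -74.2] p [531.3 323.   78. ] yaw 104.0 F [-9.5  7.9  3.3] T [ 1.463  1.366 -0.045] w 35.2
```

>>> arm_command:
  deltas:
    - [0, [-2, 1, 0], 0]
    - [0, [-2, 1, 0], 0]
    - [0, [-2, 1, 0], -0.1]
    - [0, [-2, 1, 0], -0.2]
    - [0, [-2, 1, 0], -0.3]
    - [0, [-2, 1, 0], -0.4]
    - [0, [-2, 1, 0], -0.5]
    - [0, [-2, 1, 0], -0.5]

```text
time_s: 13.3
ee_pos: [531.4, 324.3, 78.0]
ee_rot: [131.6, 89.7, 116.9]
force: [-4.5, 8.3, 0.7]
gripper_width: 35.2
```

```bash
python3 -c "
from h import *
s=st()
w=cams.grab_frame('wrist');save(w,'wF');S=cams.grab_frame('side')
cv2.imwrite('pics/sF.png',cv2.resize(S['img'][180:280,240:340,::-1],None,fx=6,fy=6,interpolation=cv2.INTER_CUBIC))"
```

```text
13.3 q [ 30.2  27.5  92.3   0.3  60.2 -45.3] p [531.4 324.3  78. ] yaw 75.3 F [-4.5  8.3  0.7] T [ 1.471  0.669 -0.023] w 35.2
```

View pics/wF.png

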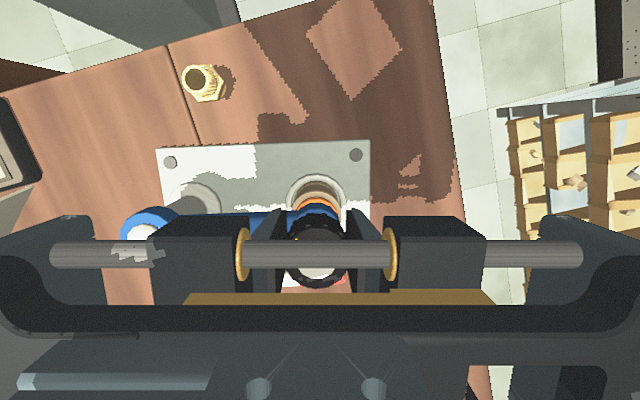

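View pics/sF.png

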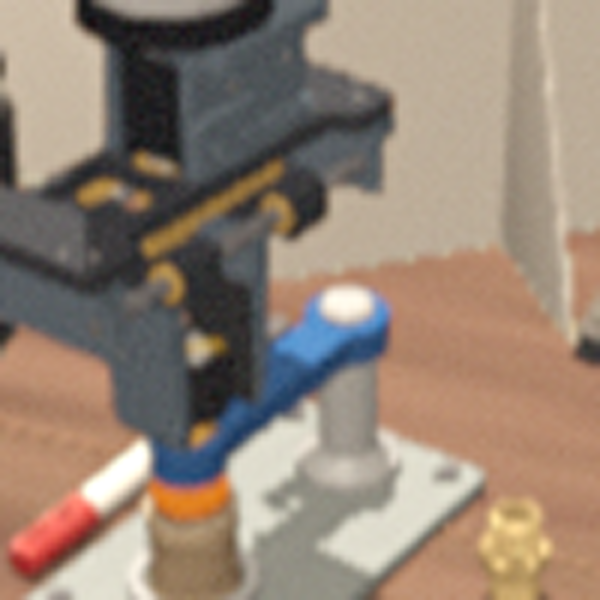

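>>> arm_command:
  deltas:
    - [0, [0, 2, 0], 0]
    - [0, [0, 2, 0], -0.13]
    - [0, [0, 2, 0], -0.26]
    - [0, [0, 2, 0], -0.39]
    - [0, [0, 2, 0], -0.52]
    - [0, [0, 2, 0], -0.65]
    - [0, [0, 2, 0], -0.78]
    - [0, [0, 2, 0], -0.91]
    - [0, [0, 2, 0], -1.04]
    - [0, [0, 2, 0], -1.17]
    - [0, [0, 2, 0], -1.3]
    - [0, [0, 2, 0], -1.3]

```text
time_s: 14.6
ee_pos: [533.9, 326.3, 78.1]
ee_rot: [146.8, 89.7, 57.6]
force: [0.9, 8.0, -1.8]
gripper_width: 35.2
```

```bash
python3 -c "
from h import *
s=st()
S=cams.grab_frame('side');w=cams.grab_frame('wrist');save(w,'wG')
cv2.imwrite('pics/sG.png',cv2.resize(S['img'][180:280,240:340,::-1],None,fx=6,fy=6,interpolation=cv2.INTER_CUBIC))"
```

```text
14.6 q [30.3 27.6 92.1  0.2 60.  29.4] p [533.9 326.3  78.1] yaw 0.8 F [ 0.9  8.  -1.8] T [ 1.31  -0.178 -0.069] w 35.2
```

View pics/sG.png

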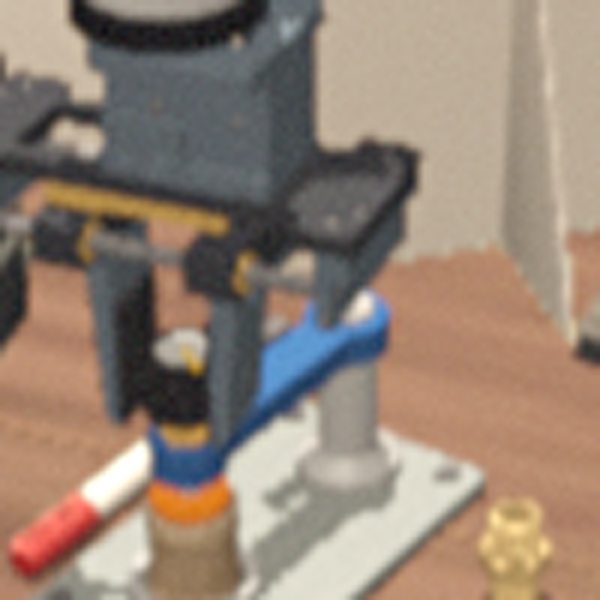

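View pics/wG.png

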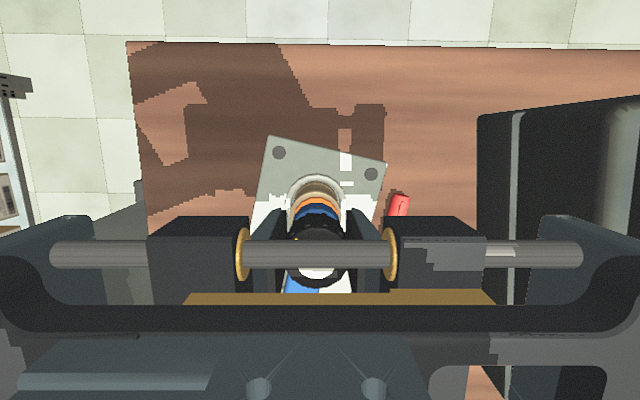

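>>> arm_command:
  deltas:
    - [0, [0, 2, 0], 0]
    - [0, [0, 2, 0], -0.1]
    - [0, [0, 2, 0], -0.2]
    - [0, [0, 2, 0], -0.3]
    - [0, [0, 2, 0], -0.4]
    - [0, [0, 2, 0], -0.5]
    - [0, [0, 2, 0], -0.5]

```text
time_s: 15.4
ee_pos: [534.2, 326.1, 78.1]
ee_rot: [134.2, 89.9, 16.5]
force: [2.7, 2.4, -2.0]
gripper_width: 35.4
```

```bash
python3 -c "
from h import *
s=st()"
```

```text
15.4 q [30.4 27.7 92.  -0.  60.2 58.1] p [534.2 326.1  78.1] yaw -27.7 F [ 2.7  2.4 -2. ] T [ 0.552 -0.442 -0.063] w 35.4
```

>>> arm_command:
  deltas:
    - [0, [2, 0, 0], -0.07]
    - [0, [2, 0, 0], -0.14]
    - [0, [2, 0, 0], -0.2]
    - [0, [2, 0, 0], -0.2]

```text
time_s: 15.8
ee_pos: [535.0, 325.7, 78.0]
ee_rot: [57.4, 90.0, -71.7]
force: [1.2, 2.0, 0.3]
gripper_width: 35.3
```

```bash
python3 -c "
from h import *
s=st()"
```

```text
15.8 q [30.3 27.8 91.8 -0.  60.4 69.4] p [535.  325.7  78. ] yaw -39.1 F [1.2 2.  0.3] T [ 0.27  -0.209 -0.078] w 35.3
```

>>> arm_command:
  deltas:
    - [0, [0, 0, 0], -0.07]
    - [0, [0, 0, 0], -0.14]
    - [0, [0, 0, 0], -0.2]
    - [0, [0, 0, 0], -0.2]

```text
time_s: 16.2
ee_pos: [535.3, 325.4, 78.0]
ee_rot: [86.4, 89.9, -54.1]
force: [2.2, 0.3, -0.1]
gripper_width: 35.2
```

```bash
python3 -c "
from h import *
s=st()"
```

```text
16.2 q [30.3 27.8 91.8 -0.1 60.4 80.9] p [535.3 325.4  78. ] yaw -50.5 F [ 2.2  0.3 -0.1] T [ 0.073 -0.337 -0.049] w 35.2
```

>>> arm_command:
  deltas:
    - [0, [2, 0, 0], -0.07]
    - [0, [2, 0, 0], -0.14]
    - [0, [2, 0, 0], -0.2]
    - [0, [2, 0, 0], -0.2]

```text
time_s: 16.6
ee_pos: [536.8, 325.2, 78.0]
ee_rot: [53.5, 89.9, -98.4]
force: [0.5, -0.8, 2.2]
gripper_width: 35.5
```

```bash
python3 -c "
from h import *
s=st()
S=cams.grab_frame('side')
cv2.imwrite('pics/sH.png',cv2.resize(S['img'][180:280,240:340,::-1],None,fx=6,fy=6,interpolation=cv2.INTER_CUBIC))"
```

```text
16.6 q [30.2 27.9 91.5 -0.1 60.6 92.2] p [536.8 325.2  78. ] yaw -61.9 F [ 0.5 -0.8  2.2] T [-0.119 -0.148  0.426] w 35.5
```

View pics/sH.png

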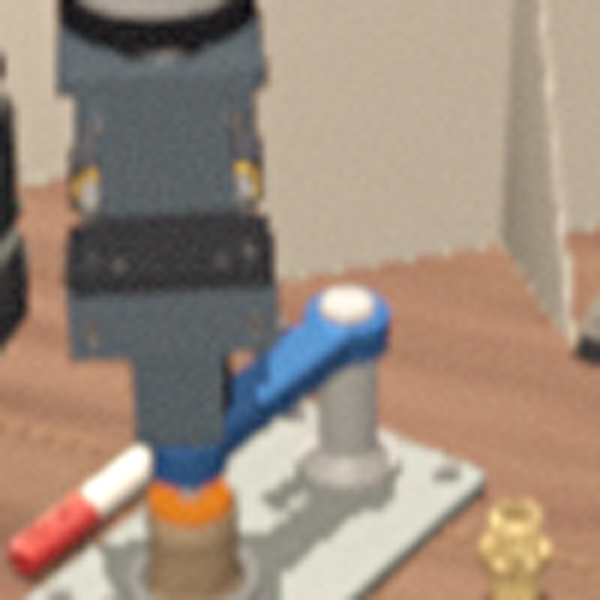

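>>> arm_command:
  deltas:
    - [0, [0, 0, 0], -0.03]
    - [0, [0, 0, 0], -0.03]
    - [0, [0, 0, 0], -0.03]
    - [0, [0, 0, 0], -0.03]

```text
time_s: 17.05
ee_pos: [537.3, 325.4, 78.0]
ee_rot: [88.0, 89.9, -65.8]
force: [2.7, -3.7, 1.7]
gripper_width: 35.3
```

```bash
python3 -c "
from h import *
s=st()"
```

```text
17.05 q [30.2 27.9 91.5 -0.1 60.6 94.1] p [537.3 325.4  78. ] yaw -63.8 F [ 2.7 -3.7  1.7] T [-0.587 -0.415  0.663] w 35.3
```

>>> arm_command:
  deltas:
    - [0, [0, 0, 0], 0.03]
    - [0, [0, 0, 0], 0.06]
    - [0, [0, 0, 0], 0.06]

```text
time_s: 17.35
ee_pos: [536.8, 325.7, 78.0]
ee_rot: [0.3, 90.0, -150.1]
force: [0.4, -3.4, 1.5]
gripper_width: 35.7
```

```bash
python3 -c "
from h import *
s=st()"
```

```text
17.35 q [30.2 27.9 91.5  0.  60.6 90.6] p [536.8 325.7  78. ] yaw -60.4 F [ 0.4 -3.4  1.5] T [-0.688 -0.177  0.057] w 35.7
```

>>> arm_command:
  deltas:
    - [0, [0, 0, 0], 0.03]
    - [0, [0, 0, 0], 0.06]
    - [0, [0, 0, 0], 0.06]

```text
time_s: 17.65
ee_pos: [536.7, 325.9, 78.0]
ee_rot: [-17.5, 90.0, -164.5]
force: [0.6, -3.4, 1.9]
gripper_width: 35.7
```

```bash
python3 -c "
from h import *
s=st()"
```

```text
17.65 q [30.2 27.9 91.5  0.  60.6 87.2] p [536.7 325.9  78. ] yaw -57.0 F [ 0.6 -3.4  1.9] T [-0.628  0.028  0.109] w 35.7
```

>>> arm_command:
  deltas:
    - [0, [0, -1, 0], 0.12]
    - [0, [0, -1, 0], 0.24]
    - [0, [0, -1, 0], 0.36]
    - [0, [0, -1, 0], 0.48]
    - [0, [0, -1, 0], 0.6]
    - [0, [0, -1, 0], 0.72]
    - [0, [0, -1, 0], 0.84]
    - [0, [0, -1, 0], 0.96]
    - [0, [0, -1, 0], 1.08]
    - [0, [0, -1, 0], 1.2]
    - [0, [0, -1, 0], 1.32]
    - [0, [0, -1, 0], 1.44]
    - [0, [0, -1, 0], 1.5]
    - [0, [0, -1, 0], 1.525]
    - [0, [0, -1, 0], 1.525]
    - [0, [0, -1, 0], 1.525]

```text
time_s: 19.25
ee_pos: [531.9, 327.0, 78.0]
ee_rot: [-136.2, 89.4, 164.1]
force: [-11.6, 2.3, 8.0]
gripper_width: 35.4
```

```bash
python3 -c "
from h import *
s=st()
S=cams.grab_frame('side');T=cams.grab_frame('top')
cv2.imwrite('pics/sI.png',cv2.resize(S['img'][180:280,240:340,::-1],None,fx=6,fy=6,interpolation=cv2.INTER_CUBIC))
cv2.imwrite('pics/tI.png',cv2.resize(T['img'][150:250,180:300,::-1],None,fx=6,fy=6,interpolation=cv2.INTER_CUBIC))"
```

```text
19.25 q [30.3 27.8 91.7  0.5 60.9 -0.2] p [531.9 327.   78. ] yaw 30.3 F [-11.6   2.3   8. ] T [0.525 1.721 0.042] w 35.4
```

View pics/sI.png

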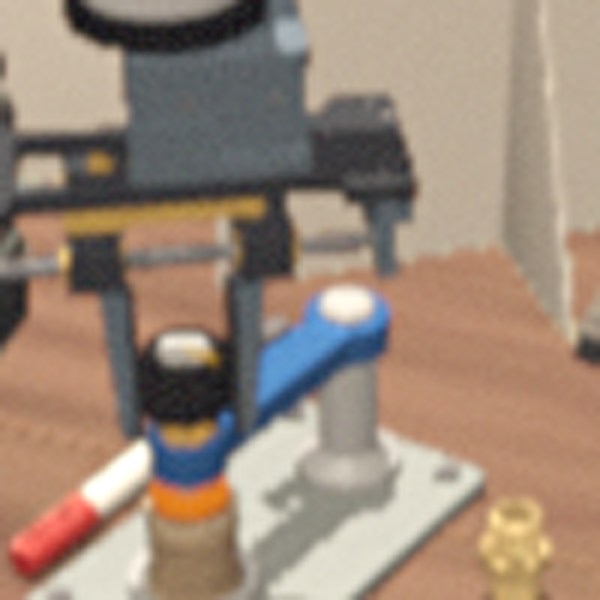

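View pics/tI.png

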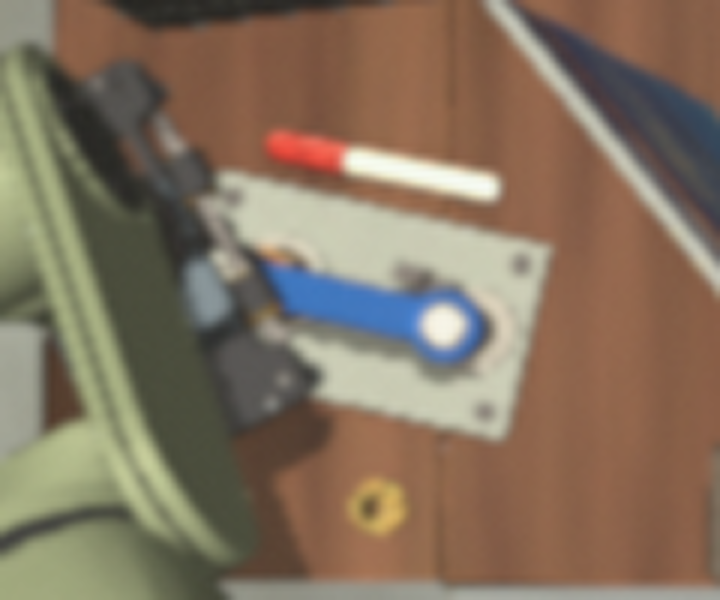

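>>> arm_command:
  deltas:
    - [0, [-1, 0, 0], 0]
    - [0, [-1.5, 0, 0], 0]
    - [0, [-1.5, 0, 0], 0]
    - [0, [-1.5, 0, 0], 0]
    - [0, [-1.5, 0, 0], 0]

```text
time_s: 19.85
ee_pos: [531.9, 327.0, 77.9]
ee_rot: [-144.8, 89.6, 155.6]
force: [-8.5, 2.1, 5.7]
gripper_width: 35.5
```

```bash
python3 -c "
from h import *
s=st()
S=cams.grab_frame('side')
for o in ('coupling','nipple','marker','knob'):
  r=cams.silhouettes(S,o); print(o,[(round(q['conf'],2),np.round(q['centre'],1).tolist()) for q in r[:2]])
im=S['img'].astype(int)
reg=im[225:255,255:290]; m=(reg[...,0]>150)&(reg[...,1]>130)&(reg[...,2]<110)
ys,xs=np.nonzero(m)
print([np.round(ray(S,(x+255,y+225),130),0)[:2].tolist() for y,x in zip(ys,xs)])
m=(reg.min(-1)>130); ys,xs=np.nonzero(m); print('white',np.round(ray(S,(xs.mean()+255,ys.mean()+225),130)),len(xs))
cv2.imwrite('pics/sJ.png',cv2.resize(S['img'][220:280,250:310,::-1],None,fx=10,fy=10,interpolation=cv2.INTER_CUBIC))"
```

```text
19.85 q [30.3 27.8 91.8  0.4 60.6 -0.2] p [531.9 327.   77.9] yaw 30.3 F [-8.5  2.1  5.7] T [0.501 1.099 0.058] w 35.5
coupling [(0.79, [269.9, 273.7])]
nipple [(0.44, [324.9, 274.5])]
marker [(0.49, [249.0, 263.5])]
knob [(0.65, [269.6, 243.1])]
[[563.0, 269.0], [561.0, 268.0], [558.0, 267.0], [575.0, 279.0], [572.0, 278.0], [570.0, 277.0], [568.0, 276.0], [565.0, 275.0], [563.0, 274.0], [561.0, 273.0], [559.0, 272.0], [556.0, 271.0], [549.0, 269.0], [573.0, 283.0], [570.0, 282.0], [568.0, 281.0], [566.0, 280.0], [563.0, 279.0], [561.0, 278.0], [559.0, 278.0], [556.0, 277.0], [554.0, 276.0], [552.0, 275.0], [550.0, 274.0], [547.0, 273.0], [513.0, 259.0], [561.0, 284.0], [559.0, 283.0], [557.0, 282.0], [554.0, 281.0], [552.0, 280.0], [550.0, 279.0], [547.0, 278.0], [543.0, 276.0], [520.0, 267.0], [511.0, 263.0], [548.0, 283.0], [545.0, 282.0], [541.0, 280.0], [518.0, 271.0], [516.0, 270.0], [513.0, 269.0], [511.0, 268.0], [509.0, 267.0], [584.0, 303.0], [564.0, 295.0], [539.0, 285.0], [514.0, 274.0], [511.0, 274.0], [509.0, 273.0], [507.0, 272.0], [582.0, 307.0], [562.0, 299.0], [559.0, 298.0], [507.0, 277.0], [562.0, 304.0], [560.0, 303.0], [557.0, 302.0], [555.0, 301.0], [553.0, 300.0], [551.0, 299.0], [548.0, 298.0], [575.0, 314.0], [560.0, 308.0], [551.0, 304.0], [548.0, 303.0], [558.0, 312.0], [556.0, 316.0], [553.0, 315.0], [565.0, 339.0], [523.0, 322.0], [559.0, 341.0], [549.0, 369.0], [547.0, 368.0], [543.0, 366.0], [545.0, 371.0], [541.0, 370.0], [539.0, 378.0], [541.0, 383.0], [539.0, 382.0], [537.0, 381.0], [535.0, 380.0], [503.0, 368.0], [537.0, 385.0], [535.0, 385.0], [533.0, 384.0], [531.0, 383.0], [512.0, 375.0], [510.0, 374.0], [508.0, 374.0], [506.0, 373.0], [504.0, 372.0], [502.0, 371.0], [500.0, 370.0], [529.0, 386.0], [510.0, 379.0], [508.0, 378.0], [506.0, 377.0], [504.0, 376.0], [502.0, 375.0], [500.0, 375.0], [536.0, 393.0], [534.0, 392.0], [527.0, 390.0]]
white [506. 336. 130.] 95
```

View pics/sJ.png

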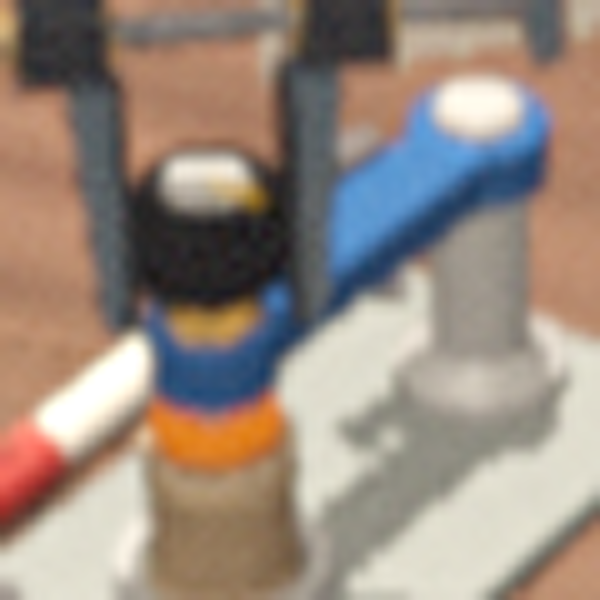

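```bash
python3 -c "
from h import *
print(env.job_done()); st()"
```

```text
the job is handed in; nothing more can be done
None
the job is handed in; nothing more can be done
```

The job is handed in. The blue arm is home over the coupling, the knob was turned to its seat and backed off a quarter turn, and the fingers still hold it. No verdict was reported.

**What I did:** I took the tool round the standing board, gripped the knob at 25 N and swung the arm home until it pushed back with about 10 N. I then turned the knob clockwise about 163° until it reached a hard stop.
- **Seating:** the torque rose to 0.66 N m in proportion to the turn, so I saw no slip. I held it there for about 0.4 s.
- **Back-off:** I turned back about 90° from the angle where that torque had fallen to zero, to a tool yaw of 30.3°. That point was clear to within about 2°; the allowance is 15°.

**Last checks at 19.9 s:**
- **Grip:** the opening reads 35.5 mm on the 36 mm knob.
- **Arm home:** it is pressed lightly against its stop, with an 8.5 N side force. In the top picture it lies parallel to the plate.
- **Slip:** the yellow line agrees with the tool's turn, within about 10°.
- **Coupling and other things:** the coupling stands in its nest, and the nipple and marker look unmoved. I didn't re-check the wrench, and the tool stayed well above it.

**What disagreed or stayed unproven:**
- **Finger length:** the fingertips stood about 35 mm higher than the stated tool reach. My first grip closed above the knob without touching it, so I gripped with the TCP at 78 mm instead of 110 mm.
- **Side forces:** 8 to 12 N showed at times while turning, from small centring errors.
- **Pad:** I inferred both the pad's contact at the seat and its gap of about 3 mm now from the torque and angle. The gap is too small to see in the pictures.

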